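# Tare the dish, weigh the rye loaf and print its label

## Task

Price the loaf: with only the empty blue dish standing on the scale, push the yellow tare button fully down and let it come back up. Then set the loaf gently, right way up, flat on the bottom of the dish and let go of it, with the dish still standing on the pan. Last, push the green label button fully down and let it come back up; never push the red cancel button, green before the loaf lies in the dish or yellow once it does, and leave the jam jar, the mug, the spreading knife and the slice of bread where they are.

Things in the scene. Friction and masses are not known exactly. Their poses are not given: they have to be found in the camera images.
- tare (a joint): the YELLOW tare button's plunger: round spring button, cap diameter 44 mm, standing 18 mm above the console face (top at about 66 mm above the counter), in a black round collar 60 mm wide. joint value in m: 0 = up, 0.008 = fully down on its stop; it moves straight down. The spring needs about 1.5 N to start and 5 N to bottom out, and brings it back up when let go.
- tare_top (a point): yellow tare button: centre of the cap's top face; moves down with the cap. The three buttons stand in a row 68 mm apart on the console; which colour stands where changes.
- label (a joint): the GREEN label (print) button's plunger: round spring button, cap diameter 44 mm, standing 18 mm above the console face (top at about 66 mm above the counter), in a black round collar 60 mm wide. joint value in m: 0 = up, 0.008 = fully down on its stop; it moves straight down. The spring needs about 1.5 N to start and 5 N to bottom out, and brings it back up when let go.
- label_top (a point): green label button: centre of the cap's top face; moves down with the cap. The three buttons stand in a row 68 mm apart on the console; which colour stands where changes.
- cancel (a joint): the RED cancel button's plunger, never to be pushed: round spring button, cap diameter 44 mm, standing 18 mm above the console face (top at about 66 mm above the counter), in a black round collar 60 mm wide. joint value in m: 0 = up, 0.008 = fully down on its stop; it moves straight down. The spring needs about 1.5 N to start and 5 N to bottom out, and brings it back up when let go.
- cancel_top (a point): red cancel button: centre of the cap's top face; moves down with the cap. The three buttons stand in a row 68 mm apart on the console; which colour stands where changes.
- console: grey box with an aluminium face, 110 x 250 x 48 mm (x, y, z), fixed to the counter, carrying the three buttons in a row along its own y. It stands to the left or to the right of the scale, the cutting board on the other side. Origin: centre of its underside.
- loaf: dark brown seeded rye loaf, rigid, 150 x 60 x 63 mm (x, y, z), about 0.4 kg, lying on the cutting board. Origin: centre of its underside; x along its length, y across, z up. Its sides are flat up to 54 mm height, above which the top is a little narrower (48 mm).
- dish: blue rectangular open dish, outside 190 x 115 x 34 mm (x, y, z), walls and floor 4 mm thick (inside 182 x 107 mm, 30 mm deep), 0.3 kg, loose, standing empty on the scale's pan. Origin: centre of its underside; x along its length, z up.
- scale: grey counter scale fixed to the counter, with a steel pan 230 x 200 mm (x, y) whose top is 70 mm above the counter, and a black screen housing 62 mm high beyond the pan at its +x end. The pan does not sink. Origin: centre of the underside, below the pan's centre.
- board: oak cutting board, 330 x 240 x 18 mm (x, y, z), fixed to the counter. Origin: centre of its underside.
- spreader: spreading knife with a wooden handle, 213 mm long (along x), 14 mm high, on the board beside the loaf; leave it. Origin: underside, near mid-length.
- slice: slice of bread with red jam, 80 x 85 x 14 mm, on the board at the loaf's robot-side end; leave it. Origin: centre of its underside.
- jam_jar: dark red jam jar, diameter 62 mm, 90 mm high, on the counter; leave it. Origin: centre of its underside.
- mug: white mug, diameter 72 mm, 85 mm high, on the counter; leave it. Origin: centre of its underside. (A bowl, a honey jar and a green tin up to 120 mm high stand beyond the scale, out of the way.)
There are look-alikes about, which are no part of the job. Several things have the shape of the loaf; the one meant has the colours described above.

How it is judged:
On the way, in this order (a step that is already met when the one before it is completed fails the run):
1. yellow tare button fully down (at least 7.2 of its 8 mm) with the dish on the pan, the loaf away from it and the robot touching neither dish nor scale (value of joint tare above 0.0072 m and contact force between loaf and dish below 0.05 N and contact force between each of the arm, the fingers and dish below 0.3 N and contact force between each of the arm, the fingers and scale below 0.3 N and horizontal distance between loaf and dish above 0.15 m and x of dish in the frame of scale between -0.04 and 0.04 m and y of dish in the frame of scale between -0.045 and 0.045 m and z of dish in the frame of scale between 0.064 and 0.076 m and angle between dish's own z axis and vertical below 0.06 rad), for 0.05 s.
2. yellow button back up (value of joint tare below 0.0015 m), for 0.1 s.
3. loaf lying right way up on the dish's floor, released and at rest, the dish on the pan (x of loaf in the frame of dish between -0.04 and 0.04 m and y of loaf in the frame of dish between -0.04 and 0.04 m and z of loaf in the frame of dish below 0.011 m and angle between loaf's own z axis and vertical below 0.12 rad and x of dish in the frame of scale between -0.04 and 0.04 m and y of dish in the frame of scale between -0.045 and 0.045 m and z of dish in the frame of scale between 0.064 and 0.076 m and angle between dish's own z axis and vertical below 0.06 rad and contact force between the fingers and loaf below 0.1 N and contact force between the fingers and dish below 0.1 N and linear speed of each of loaf, dish below 0.02 m/s), for 0.2 s.
4. green label button fully down (at least 7.2 of its 8 mm), with the loaf lying in the dish on the pan (value of joint label above 0.0072 m and x of loaf in the frame of dish between -0.04 and 0.04 m and y of loaf in the frame of dish between -0.04 and 0.04 m and z of loaf in the frame of dish below 0.011 m and angle between loaf's own z axis and vertical below 0.12 rad and x of dish in the frame of scale between -0.04 and 0.04 m and y of dish in the frame of scale between -0.045 and 0.045 m and z of dish in the frame of scale between 0.064 and 0.076 m and angle between dish's own z axis and vertical below 0.06 rad), for 0.05 s.
5. green button back up (value of joint label below 0.0015 m), for 0.1 s.
At the end, for the whole second after the job is handed in: Loaf right way up (0.12 rad), at rest and released on the dish's floor (undersides at most 11 mm apart, centres within 40 mm along each dish axis); dish level on the pan (centres within 40 mm along, 45 mm across); all three buttons back up (1.5 mm) (all of step 3 and value of joint each of tare, label, cancel below 0.0015 m); the robot touches nothing.
It fails at once if the red cancel button pushed (more than 3 mm) (value of joint cancel above 0.003 m).
It fails at once if the green label button pushed (more than 4 mm) before the loaf lies in the dish (value of joint label above 0.004 m and not (x of loaf in the frame of dish between -0.04 and 0.04 m and y of loaf in the frame of dish between -0.04 and 0.04 m and z of loaf in the frame of dish below 0.011 m and angle between loaf's own z axis and vertical below 0.12 rad)).
It fails at once if the yellow tare button pushed (more than 4 mm) with the loaf at the dish (value of joint tare above 0.004 m and distance between loaf and dish below 0.08 m).
It fails at once if the loaf dropped (falling faster than 0.6 m/s with no finger on it) (linear speed of loaf above 0.6 m/s and contact force between the fingers and loaf below 0.05 N).
It fails at once if the jam jar, mug, spreading knife or slice moved by more than 30 mm (distance of any of jam_jar, mug, spreader, slice from where it was at the start of the episode above 0.03 m).
It also fails if it takes over 64 s, if anything falls off the work surface, if the arm or the gripper's body presses on something with over 40 N, if the wrist force passes 120 N, or if a joint passes its speed limit or range.

## Robot

A 6-joint arm with a two-finger parallel gripper is mounted at the origin on the work surface. World frame = base frame: x ahead of the robot, y to its left, z up, the work surface at z = 0. Lengths are in m, angles in rad, forces in N, time in s.
With the tool pointing down it reaches from about 0.3 to 0.875 m from the base axis. Payload 6.4 kg.
Tool frame: the origin (TCP) lies midway between the tips of the shut fingers; the grasp point (between the pads) lies 19 mm behind it; z points along the fingers, y is the line along which they close (so a half turn about z gives the same grasp; the last joint's range is limited). The gripper opens to 85 mm and grips with 20 to 120 N. Pads are 22 mm wide; open, the fingers measure 114 mm over their backs; the gripper's body (76 mm by 85 mm) begins 54 mm behind the grasp point. The pads swing forward as they close: fully open they stand 13 mm farther back than shut.
Start: joints at [-1.521, 0.181, 1.607, -0, 1.354, -0.206], TCP at [0.146, -0.556, 0.21] pointing down, gripper open.
Joint ranges: [-2.99, 2.99], [-0.89, 2.07], [0.3, 2.58], [-1.14, 4.28], [0, 2.63], [-3.12, 3.12]. Speed limits (rad/s): [2.57, 2.57, 3.01, 3.14, 3.14, 3.14].

## Interface

Orientations are given as a unit quaternion [w, x, y, z].
In Python, from bench import get_obs, camera, hand_in gives the robot as it stands.
- The arm moves only by the tool carry_out, never from a script. Its argument "plan" is a list that holds one entry, the list of rows, each a list of 7 numbers: the shift along the world's x, y, z in m, then the turn, a rotation vector about the world's x, y, z in rad, then the opening, from 0 (shut) to 1 (fully open). In form: [[[x, y, z, rx, ry, rz, hand], ...]]. A call has exactly 5 rows; each row is the pose to reach, as a shift and turn from the pose commanded when the call began; what a row does not reach only later rows make up. A row lasts 1/12 s, in which the tool goes at most 41.7 mm and 7.16 degrees, less where a joint would pass 70% of its speed; a pose out of reach is approached as far as the arm can. A call with a gripper value outside its range is refused whole. The fingers move at their own pace and stop on an object; the grip force is fixed at half the most. Time passes only in rows, so rows that repeat a pose let the fingers close, or fill a call up. It gives the time, the measured TCP pose, the force, the opening and the grip force at its end, in the units of the state.
- get_obs(): the state, without advancing time (a new reading comes with each control period).
- camera(name): name is "scene" or "top" or "wrist"; returns a dict with "pixels" (480x640x3 uint8, red, green, blue), "z_map" (480x640 float32, m along the optical axis (not along the pixel's ray), 0 where there is no reading), "camera_matrix" (3x3 intrinsics, pixels), "cam_to_world" (4x4, takes a point from camera to world coordinates). Camera axes: x right, y up, looking along -z (the intrinsics and any distortion apply to the point x, -y, -z); pixel columns grow to the right and rows downward; lengths in m; the calibration is good to about 2 mm. A picture is of the moment at which its call begins.
- hand_in(): hands the job in; it is judged then, once.
The state is a dict: "time_s": time; "q": joint angles; "dq": joint speeds; "joint_efforts": joint torques, N m; "eef_pos": TCP position; "eef_rot": TCP orientation; "wrist_force": force on the tool from outside, world axes, zero at the start; "torque": the same for the moment, N m; "opening": opening from 0.0 (shut) to 1.0 (fully open); "grasp_force": force on a finger pad.
Only numpy, scipy, OpenCV 4.12 (cv2) and the standard library are available. Lean on these libraries where they do the work, as an engineer would, in place of code of your own. Each camera call takes 0.05 s, during which the arm holds its last target. There are 200 camera calls.

## Working session

There is one attempt and no reset: what is moved stays moved. The work goes in short steps, Python scripts to look and compute and a tool call to move; the robot and the scene stay as the last step left them, time stands still between calls to the robot, and variables do not carry over. Pictures are saved under pics/ and viewed, at most 10 in all, crops included, and the job is handed in when it is done.

Besides the shell and the picture viewer there is one more tool, called by a JSON object that holds its "name" and its "arguments". carry_out: Moves the arm, as the interface text tells. Its arguments: {"type":"object","properties":{"plan":{"type":"array","items":{"type":"array","items":{"type":"array","items":{"type":"number"}}}}},"required":["plan"]}

```bash
mkdir -p pics; cat > h.py <<'E'
import numpy as np, cv2
from bench import get_obs, camera, hand_in
def shot(n,f):
    c=camera(n); cv2.imwrite(f'pics/{f}.png',c['pixels'][:,:,::-1]); np.savez(f'pics/{f}.npz',**c); return c
def ray(c,u,v):
    K=c['camera_matrix'];T=c['cam_to_world']
    d=np.array([(u-K[0,2])/K[0,0],-(v-K[1,2])/K[1,1],-1.0])
    return T[:3,3],T[:3,:3]@d
def onz(c,u,v,z):
    o,d=ray(c,u,v); return o+d*(z-o[2])/d[2]
def cloud(c):
    K=c['camera_matrix'];T=c['cam_to_world'];v,u=np.mgrid[:480,:640]
    z=c['z_map']; P=np.stack([(u-K[0,2])/K[0,0]*z,-(v-K[1,2])/K[1,1]*z,-z],-1)
    return P@T[:3,:3].T+T[:3,3]
E
python3 - <<'E'
from h import *
for n in('top','scene'):
    c=shot(n,n+'0'); print(n,c['camera_matrix'].round(1).tolist(),c['cam_to_world'].round(3).tolist())
o=get_obs();print(o['time_s'],o['eef_pos'],o['eef_rot'],o['wrist_force'])
E
```

```text
top [[461.5, 0.0, 318.2], [0.0, 461.5, 241.6], [0.0, 0.0, 1.0]] [[0.022, 0.994, -0.106, 0.402], [-1.0, 0.023, 0.008, -0.095], [0.01, 0.106, 0.994, 1.373], [0.0, 0.0, 0.0, 1.0]]
scene [[483.4, 0.0, 316.2], [0.0, 483.4, 243.0], [0.0, 0.0, 1.0]] [[-0.007, -0.758, 0.653, 1.333], [1.0, 0.005, 0.016, -0.06], [-0.015, 0.653, 0.757, 0.995], [0.0, 0.0, 0.0, 1.0]]
0.1 [ 0.14547314 -0.55576518  0.2092855 ] [-7.84420731e-04  9.91833564e-01  1.27536507e-01  7.60623675e-05] [0.045331   0.12568207 0.19781482]
```

View pics/top0.png

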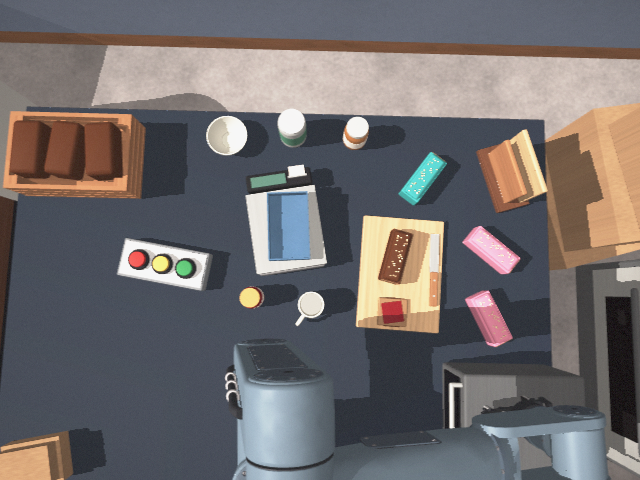

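View pics/scene0.png

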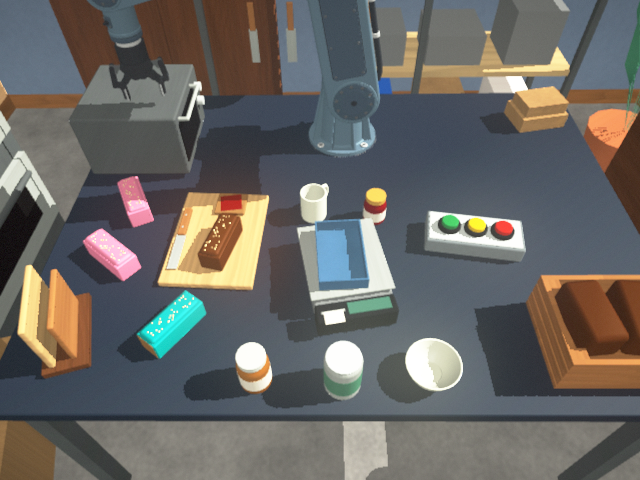

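The top view shows the following:
- **Target:** the dark brown seeded loaf on the board at (397,256). In the scene view it is at (221,241).
- **Could be mistaken for it:** the teal loaf (423,178), pink loaves (491,249) and (489,319), and plain brown loaves in the crate at (30,148), (65,150) and (103,150).
- **Dish and scale:** the dish is at (288,225) on the scale.
- **Buttons:** red (137,259), yellow (161,264), green (185,268).
- **Jar and mug:** jar (251,297), mug (311,305).

I choose the seeded loaf on the board, since it is the only one with seeds and dark brown colour. Next I measure and check it in a crop.

```bash
cat > m.py <<'E'
from h import *
def mask(c,name):
    h=cv2.cvtColor(c['pixels'],cv2.COLOR_RGB2HSV); H,S,V=[h[...,i].astype(int) for i in range(3)]
    return {'yellow':(H>22)&(H<34)&(S>150)&(V>120),'green':(H>50)&(H<80)&(S>120)&(V>60),'red':((H<6)|(H>174))&(S>150)&(V>120),
     'brown':(H<15)&(S>90)&(V<125),'blue':(H>100)&(H<115)&(S>100)&(V>90)}[name].astype(np.uint8)
def blob(c,name,roi,close=0):
    u0,v0,u1,v1=roi; m=np.zeros((480,640),np.uint8); m[v0:v1,u0:u1]=mask(c,name)[v0:v1,u0:u1]
    if close: m=cv2.morphologyEx(m,cv2.MORPH_CLOSE,np.ones((close,close),np.uint8))
    k=cv2.findContours(m,cv2.RETR_EXTERNAL,cv2.CHAIN_APPROX_NONE)[0]
    return max(k,key=cv2.contourArea)
def tri(a,pa,b,pb):
    o1,d1=ray(a,*pa);o2,d2=ray(b,*pb)
    t=np.linalg.lstsq(np.stack([d1,-d2],1),o2-o1,rcond=None)[0]
    p,q=o1+d1*t[0],o2+d2*t[1]; return (p+q)/2,np.linalg.norm(p-q)
E
python3 - <<'E'
from m import *
t=dict(np.load('pics/top0.npz'));s=dict(np.load('pics/scene0.npz'))
np.set_printoptions(precision=4,suppress=True)
for n in('red','yellow','green'):
    a=cv2.fitEllipse(blob(t,n,(115,235,215,295)))[0];b=cv2.fitEllipse(blob(s,n,(420,205,530,265)))[0]
    print(n,a,b,*tri(t,a,s,b),'planes',onz(t,*a,.064)[:2],onz(s,*b,.064)[:2])
for n,ra,rb,cl in(('brown',(378,222,418,290),(195,210,248,275),7),('blue',(255,180,325,275),(305,215,375,295),5)):
    for c,r in((t,ra),(s,rb)):
        k=blob(c,n,r,cl); P=cloud(c); m=np.zeros((480,640),np.uint8);cv2.drawContours(m,[k],-1,1,-1)
        X=P[(m>0)&(c['z_map']>0)]; zt=np.percentile(X[:,2],[2,25,50,75,98])
        top=X[X[:,2]>zt[4]-.012]; r2=cv2.minAreaRect((top[:,:2]*1000).astype(np.float32))
        print(n,cv2.minAreaRect(k),'z',zt,'toprect mm',r2)
a=t['pixels'][215:295,340:460,::-1];b=s['pixels'][195:285,160:280,::-1]
cv2.imwrite('pics/crop.png',np.hstack([cv2.resize(a,(390,300)),cv2.resize(b,(390,300))]))
# seeds excluded, jar/mug/others height map extents from depth
P=cloud(t)
for n,r in(('jar',(235,282,268,312)),('mug',(290,288,330,330)),('scale',(240,165,330,280)),('board',(350,210,450,335)),('console',(112,232,216,294))):
    X=P[r[1]:r[3],r[0]:r[2]].reshape(-1,3);X=X[X[:,2]>.012]
    print(n,np.percentile(X,[1,99],axis=0).tolist())
E
```

```text
red (136.64002990722656, 258.84283447265625) (503.4047546386719, 227.6588592529297) [0.4809 0.4064 0.0641] 0.0008264653814006977 planes [0.481  0.4069] [0.4809 0.4061]Traceback (most recent call last):
  File "<stdin>", line 5, in <module>
cv2.error: OpenCV(4.12.0) /io/opencv/modules/imgproc/src/shapedescr.cpp:361: error: (-201:Incorrect size of input array) There should be at least 5 points to fit the ellipse in function 'fitEllipseNoDirect'
```

```bash
cat > r.py <<'E'
from m import *
t=dict(np.load('pics/top0.npz'));s=dict(np.load('pics/scene0.npz'))
np.set_printoptions(precision=4,suppress=True)
for c,pts in((t,[(161,264),(185,268),(397,256),(392,262),(290,225)]),(s,[(477,226),(450,223),(221,241),(340,250)])):
    h=cv2.cvtColor(c['pixels'],cv2.COLOR_RGB2HSV); print([h[v,u].tolist() for u,v in pts])
for n in('red','yellow','green'):
    a=cv2.fitEllipse(blob(t,n,(115,235,215,295)))[0];b=cv2.fitEllipse(blob(s,n,(420,205,530,265)))[0]
    print(n,a,b,*tri(t,a,s,b),'planes',onz(t,*a,.064)[:2],onz(s,*b,.064)[:2])
for n,ra,rb,cl in(('brown',(378,222,418,290),(195,210,248,275),7),('blue',(255,180,325,275),(305,215,375,295),5)):
    for c,r in((t,ra),(s,rb)):
        k=blob(c,n,r,cl); P=cloud(c); m=np.zeros((480,640),np.uint8);cv2.drawContours(m,[k],-1,1,-1)
        X=P[(m>0)&(c['z_map']>0)]; zt=np.percentile(X[:,2],[2,25,50,75,98])
        top=X[X[:,2]>zt[4]-.012]; r2=cv2.minAreaRect((top[:,:2]*1000).astype(np.float32))
        print(n,cv2.minAreaRect(k),'z',zt,'toprect mm',r2)
a=t['pixels'][215:295,340:460,::-1];b=s['pixels'][195:285,160:280,::-1]
cv2.imwrite('pics/crop.png',np.hstack([cv2.resize(a,(390,300)),cv2.resize(b,(390,300))]))
P=cloud(t)
for n,r in(('jar',(235,282,268,312)),('mug',(290,288,330,330)),('scale',(240,165,330,280)),('board',(350,210,450,335)),('console',(112,232,216,294))):
    X=P[r[1]:r[3],r[0]:r[2]].reshape(-1,3);X=X[X[:,2]>.012]
    print(n,np.percentile(X,[1,99],axis=0).round(3).tolist())
E
sed -i 's/(H>22)&(H<34)/(H>17)\&(H<36)/' m.py; python3 r.py
```

```text
[[29, 114, 247], [67, 128, 204], [10, 128, 153], [10, 129, 148], [105, 98, 204]]
[[29, 206, 255], [66, 160, 213], [11, 163, 164], [103, 117, 211]]
red (136.64002990722656, 258.84283447265625) (503.4047546386719, 227.6588592529297) [0.4809 0.4064 0.0641] 0.0008264653814006977 planes [0.481  0.4069] [0.4809 0.4061]
yellow (165.50146484375, 267.4331970214844) (476.41290283203125, 224.88327026367188) [0.46   0.336  0.0511] 0.014843881983301268 planes [0.4585 0.3242] [0.4706 0.3385]
green (184.038330078125, 267.6269226074219) (449.99652099609375, 221.4085693359375) [0.4591 0.2715 0.0656] 5.057822387829e-05 planes [0.4592 0.2719] [0.4576 0.2721]
brown ((395.3029479980469, 256.1141357421875), (22.287818908691406, 52.627593994140625), 14.931418418884277) z [0.0427 0.074  0.0791 0.0817 0.0862] toprect mm ((506.88275146484375, -326.84393310546875), (54.1022834777832, 143.2314910888672), 75.36971282958984)
brown ((207.85842895507812, 260.1239013671875), (30.85564422607422, 16.744831085205078), 48.8140754699707) z [0.0235 0.04   0.0572 0.0715 0.0808] toprect mm ((572.501953125, -353.3830871582031), (64.39646911621094, 28.682403564453125), 42.41727828979492)
blue ((295.0, 231.0), (54.0, 26.0), 90.0) z [0.0687 0.0725 0.0743 0.076  0.08  ] toprect mm ((569.1199951171875, -39.15544891357422), (157.77342224121094, 73.40835571289062), 1.6885113716125488)
blue ((341.0774841308594, 250.16152954101562), (61.9291877746582, 48.69190979003906), 86.18592071533203) z [0.0727 0.0752 0.0765 0.0785 0.1075] toprect mm ((582.4986572265625, -21.44009780883789), (195.1450958251953, 112.14894104003906), 3.4819693565368652)
jar [[0.353, -0.095, 0.022], [0.409, 0.105, 1.373]]
mug [[0.308, -0.123, 0.012], [0.402, -0.051, 1.373]]
scale [[0.449, -0.118, 0.044], [0.752, 0.098, 0.108]]
board [[0.298, -0.47, 0.013], [0.621, -0.229, 0.085]]
console [[0.402, 0.206, 0.024], [0.535, 0.458, 0.079]]
```

View pics/crop.png

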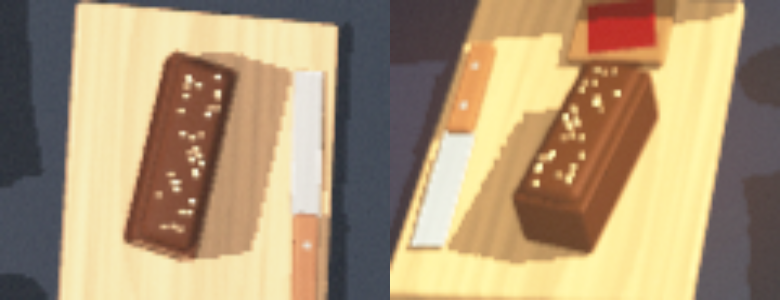

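The crop confirms the white-seeded dark brown loaf, slightly turned on the board, with the knife on its right and the jam slice at its near end. I will tighten the masks next.

```bash
sed -i "s/(H>17)&(H<36)&(S>150)/(H>23)\&(H<36)\&(S>75)/; s/(H<15)&(S>90)&(V<125)/(H<14)\&(S>95)\&(V<190)/; s/(H>100)&(H<115)&(S>100)&(V>90)/(H>97)\&(H<115)\&(S>75)\&(V>85)/" m.py
python3 - <<'E'
from m import *
np.set_printoptions(precision=4,suppress=True)
t=dict(np.load('pics/top0.npz'));s=dict(np.load('pics/scene0.npz'))
n='yellow';a=cv2.fitEllipse(blob(t,n,(145,250,176,280)))[0];b=cv2.fitEllipse(blob(s,n,(460,205,490,245)))[0]
print(n,a,b,*tri(t,a,s,b),onz(t,*a,.066)[:2])
vis=[]
for c,n,r,z,f in((t,'brown',(370,222,418,292),.081,5),(s,'brown',(195,214,248,275),.081,5),(t,'blue',(255,180,325,275),.104,3),(s,'blue',(305,205,375,295),.104,3)):
    k=blob(c,n,r,f); 
    g=np.array([onz(c,*p[0],z)[:2]*1000 for p in k],np.float32)
    print(n,cv2.boundingRect(k),'img',np.round(cv2.boxPoints(cv2.minAreaRect(k))).tolist(),'plane',cv2.minAreaRect(g))
    im=c['pixels'][:,:,::-1].copy();cv2.drawContours(im,[k],-1,(0,255,0),1)
    x,y,w,h=cv2.boundingRect(k);vis.append(cv2.resize(im[y-15:y+h+15,x-15:x+w+15],(390,290),interpolation=cv2.INTER_NEAREST))
cv2.imwrite('pics/vis.png',np.vstack([np.hstack(vis[:2]),np.hstack(vis[2:])]))
# depth: loaf top points, top view
P=cloud(t); X=P[222:292,370:418].reshape(-1,3)
for lo in(.06,.07,.076):
  T=X[X[:,2]>lo];print(lo,len(T),np.median(T,0),cv2.minAreaRect((T[:,:2]*1000).astype(np.float32)))
P=cloud(t)[180:275,255:325].reshape(-1,3);P=P[(P[:,2]>.092)&(P[:,0]<.675)];print(len(P),cv2.minAreaRect((P[:,:2]*1000).astype(np.float32)))
E
```

```text
yellow (159.75970458984375, 263.2171325683594) (477.18865966796875, 223.5851593017578) [0.4699 0.3397 0.0682] 6.018617497008343e-05 [0.47   0.3404]
brown (378, 229, 35, 55) img [[377.0, 279.0], [391.0, 227.0], [414.0, 233.0], [400.0, 285.0]] plane ((504.54400634765625, -323.6965026855469), (65.00235748291016, 152.5298309326172), 75.2265396118164)
brown (198, 214, 44, 57) img [[193.0, 261.0], [222.0, 207.0], [247.0, 220.0], [218.0, 275.0]] plane ((530.988037109375, -319.0999450683594), (77.9782485961914, 184.77061462402344), 75.76653289794922)
blue (267, 191, 43, 70) img [[266.0, 192.0], [307.0, 191.0], [309.0, 259.0], [269.0, 260.0]] plane ((581.0807495117188, -20.35714340209961), (190.13278198242188, 112.33375549316406), 3.4774727821350098)
blue (315, 218, 54, 72) img [[314.0, 221.0], [364.0, 217.0], [369.0, 287.0], [319.0, 290.0]] plane ((592.1443481445312, -20.579238891601562), (214.8006134033203, 114.07051849365234), 3.4400644302368164)
0.06 1144 [ 0.504  -0.3256  0.0792] ((451.8654479980469, -261.7452697753906), (132.14962768554688, 321.8173522949219), 38.915653228759766)
0.07 1033 [ 0.5032 -0.3272  0.0798] ((451.99835205078125, -259.6737976074219), (129.34033203125, 318.7606506347656), 38.915653228759766)
0.076 779 [ 0.5045 -0.3279  0.0809] ((450.915771484375, -258.46923828125), (118.87074279785156, 319.6868591308594), 36.99623107910156)
361 ((537.77197265625, -24.1351318359375), (282.1876525878906, 118.33011627197266), 4.859622955322266)
```

View pics/vis.png

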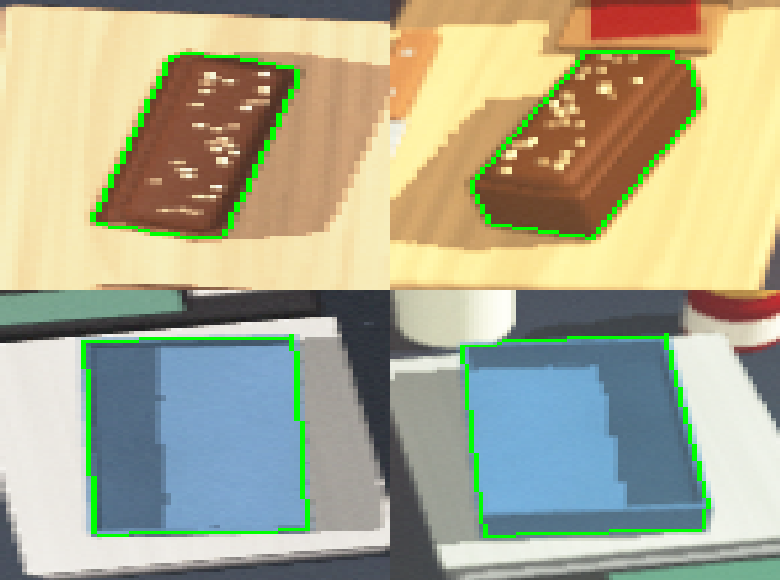

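The green outlines follow the loaf and dish cleanly. From these measurements:
- **Loaf:** centre about (0.505, -0.328), top at z≈0.081, long axis at -14.8°.
- **Dish:** centre about (0.581, -0.020), long axis at +3.5°.
- **Buttons:** yellow (0.470, 0.340), green (0.459, 0.272), tops near 0.066.

I'll go to the yellow button first.

{"name": "carry_out", "arguments": {"plan": [[[0.01, 0.01, 0.035, 0, 0, 0, 0], [0.035, 0.035, 0.05, 0, 0, 0, 0], [0.06, 0.06, 0.05, 0, 0, 0, 0], [0.085, 0.085, 0.05, 0, 0, 0, 0], [0.11, 0.11, 0.05, 0, 0, 0, 0]]]}}

```text
time_s: 0.52
eef_pos: [0.2562, -0.4451, 0.2601]
eef_rot: [0.0, 0.992, 0.127, 0.0]
wrist_force: [0.5, -0.9, -0.2]
opening: 0.298
grasp_force: 0.0
```

{"name": "carry_out", "arguments": {"plan": [[[0.025, 0.033, 0, 0, 0, 0, 0], [0.05, 0.066, 0, 0, 0, 0, 0], [0.075, 0.099, 0, 0, 0, 0, 0], [0.1, 0.132, 0, 0, 0, 0, 0], [0.125, 0.165, 0, 0, 0, 0, 0]]]}}

```text
time_s: 0.93
eef_pos: [0.3811, -0.2793, 0.2599]
eef_rot: [-0.0, 0.992, 0.127, -0.0]
wrist_force: [0.8, -1.3, 0.1]
opening: -0.003
grasp_force: 0.0
```

{"name": "carry_out", "arguments": {"plan": [[[0.006, 0.039, 0, 0, 0, 0, 0], [0.012, 0.078, 0, 0, 0, 0, 0], [0.018, 0.117, 0, 0, 0, 0, 0], [0.024, 0.156, 0, 0, 0, 0, 0], [0.03, 0.195, 0, 0, 0, 0, 0]]]}}

```text
time_s: 1.35
eef_pos: [0.4101, -0.0843, 0.2598]
eef_rot: [-0.0, 0.992, 0.127, -0.0]
wrist_force: [0.6, -0.8, -0.2]
opening: -0.001
grasp_force: 0.0
```

```bash
python3 - <<'E'
from m import *
t=dict(np.load('pics/top0.npz'));s=dict(np.load('pics/scene0.npz'))
# two-view height: dish rim corners (robot side) and loaf far-top corner
for n,a,b in(('dish -x-y',(309,259.5),(314.5,221)),('dish -x+y',(268.5,260),(364.5,217))): print(n,*tri(t,a,s,b))
E
```

```text
dish -x-y [ 0.48781137 -0.08229666  0.10038174] 0.0023744069460362536
dish -x+y [0.48345626 0.0365056  0.10891226] 0.013530753435771014
```

{"name": "carry_out", "arguments": {"plan": [[[0.006, 0.039, 0, 0, 0, 0, 0], [0.012, 0.078, 0, 0, 0, 0, 0], [0.018, 0.117, 0, 0, 0, 0, 0], [0.024, 0.156, 0, 0, 0, 0, 0], [0.03, 0.195, 0, 0, 0, 0, 0]]]}}

```text
time_s: 1.77
eef_pos: [0.4401, 0.1108, 0.26]
eef_rot: [0.0, 0.992, 0.128, 0.0]
wrist_force: [0.8, 0.0, 0.8]
opening: -0.002
grasp_force: 0.0
```

{"name": "carry_out", "arguments": {"plan": [[[0.006, 0.039, 0, 0, 0, 0, 0], [0.012, 0.078, 0, 0, 0, 0, 0], [0.018, 0.117, 0, 0, 0, 0, 0], [0.024, 0.156, 0, 0, 0, 0, 0], [0.03, 0.195, -0.01, 0, 0, 0, 0]]]}}

```text
time_s: 2.18
eef_pos: [0.4712, 0.3063, 0.2516]
eef_rot: [-0.0, 0.992, 0.128, 0.002]
wrist_force: [1.0, -0.7, 1.0]
opening: -0.003
grasp_force: 0.0
```

{"name": "carry_out", "arguments": {"plan": [[[0, 0.034, -0.02, 0, 0, 0, 0], [0, 0.034, -0.06, 0, 0, 0, 0], [0, 0.034, -0.1, 0, 0, 0, 0], [0, 0.034, -0.13, 0, 0, 0, 0], [0, 0.034, -0.15, 0, 0, 0, 0]]]}}

```text
time_s: 2.6
eef_pos: [0.4677, 0.3369, 0.0955]
eef_rot: [0.001, 0.992, 0.128, -0.003]
wrist_force: [-0.2, -0.7, -0.2]
opening: 0.002
grasp_force: 0.0
```

```bash
python3 - <<'E'
from m import *
o=get_obs();print(o['eef_pos'],o['wrist_force'])
c=shot('wrist','w1');print(c['cam_to_world'].round(3).tolist())
for n in('yellow','green','red'):
    try:
        k=blob(c,n,(0,0,640,480));e=cv2.fitEllipse(k);print(n,e,onz(c,*e[0],.066))
    except Exception as x: print(n,'none')
E
```

```text
[0.4676634  0.33693933 0.09552368] [-0.17185847 -0.71868212 -0.23178808]
[[0.254, 0.924, 0.287, 0.54], [-0.967, 0.242, 0.077, 0.355], [0.002, -0.297, 0.955, 0.259], [0.0, 0.0, 0.0, 1.0]]
yellow ((321.1783142089844, 261.823974609375), (74.97168731689453, 86.6817855834961), 94.09659576416016) [0.47148202 0.33683118 0.066     ]
green ((441.460205078125, 310.8887634277344), (83.12065887451172, 87.60493469238281), 94.93883514404297) [0.46109796 0.26939948 0.066     ]
red ((189.83200073242188, 206.74050903320312), (88.11579132080078, 93.7157211303711), 138.5025177001953) [0.48268202 0.40493479 0.066     ]
```

View pics/w1.png

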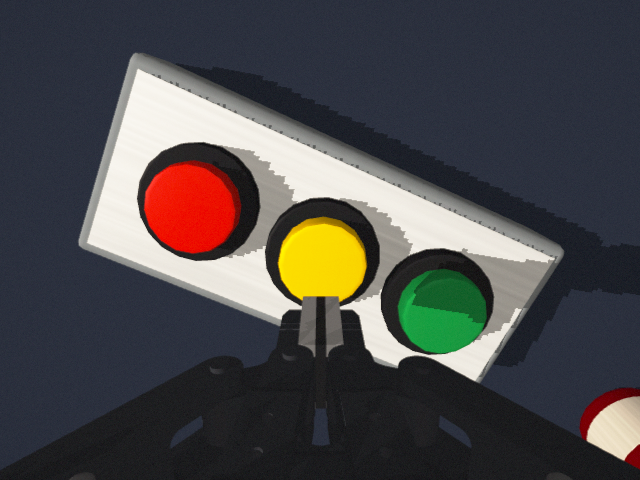

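The wrist view shows the shut fingers over the yellow cap (320,262). Red (190,205) and green (441,311) are well clear, so I press now.

{"name": "carry_out", "arguments": {"plan": [[[0.001, 0.001, -0.02, 0, 0, 0, 0], [0.001, 0.001, -0.032, 0, 0, 0, 0], [0.001, 0.001, -0.04, 0, 0, 0, 0], [0.001, 0.001, -0.044, 0, 0, 0, 0], [0.001, 0.001, -0.044, 0, 0, 0, 0]]]}}

```text
time_s: 3.07
eef_pos: [0.4712, 0.3385, 0.0557]
eef_rot: [0.0, 0.992, 0.128, -0.0]
wrist_force: [0.3, 0.4, 0.2]
opening: 0.001
grasp_force: 0.0
```

```bash
python3 - <<'E'
from m import *
o=get_obs();print(o['eef_pos'],o['wrist_force'],o['torque'])
c=shot('wrist','w2');P=cloud(c)
for n in('yellow','green','red'):
    k=blob(c,n,(0,0,640,480));e=cv2.fitEllipse(k);m=np.zeros((480,640),np.uint8);cv2.drawContours(m,[k],-1,1,-1)
    m=cv2.erode(m,np.ones((9,9)));print(n,e[0],np.median(P[m>0],0))
c1=dict(np.load('pics/w1.npz'));P=cloud(c1)
for n in('yellow','green','red'):
    k=blob(c1,n,(0,0,640,480));m=np.zeros((480,640),np.uint8);cv2.drawContours(m,[k],-1,1,-1)
    m=cv2.erode(m,np.ones((9,9)));print('before',n,np.median(P[m>0],0))
E
```

```text
[0.47118908 0.33849093 0.05571912] [0.33813796 0.43837503 0.19283231] [-0.01961786  0.01982019  0.00949665]
yellow (313.9467468261719, 289.0077819824219) [0.48330933 0.34504324 0.07222945]
green (474.7241516113281, 349.61474609375) [0.47019499 0.27171669 0.0721361 ]
red (160.24546813964844, 238.7496337890625) [0.48465883 0.40343014 0.07220879]
before yellow [0.4737713  0.33774567 0.07229038]
before green [0.46378564 0.27234941 0.07223672]
before red [0.48449401 0.40318997 0.0722111 ]
```

View pics/w2.png

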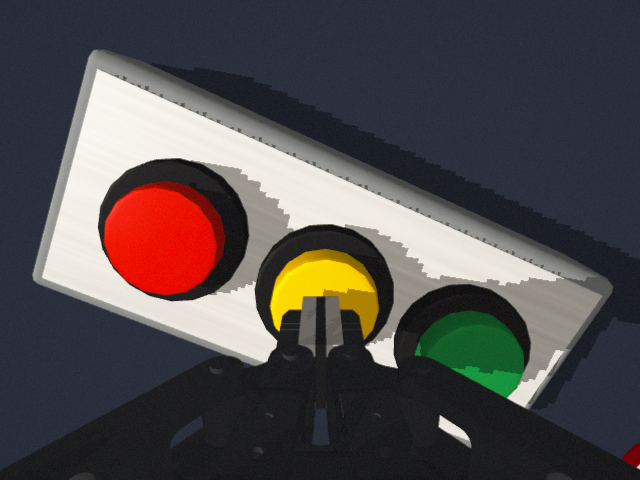

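The yellow cap (325,295) still stands as high as red and green, and there is no force. So the fingertips haven't touched yet, and I go lower in small steps.

{"name": "carry_out", "arguments": {"plan": [[[0, 0, -0.002, 0, 0, 0, 0], [0, 0, -0.004, 0, 0, 0, 0], [0, 0, -0.006, 0, 0, 0, 0], [0, 0, -0.006, 0, 0, 0, 0], [0, 0, -0.006, 0, 0, 0, 0]]]}}

```text
time_s: 3.53
eef_pos: [0.4719, 0.3389, 0.0505]
eef_rot: [-0.0, 0.992, 0.128, 0.0]
wrist_force: [0.4, 0.3, 2.2]
opening: -0.001
grasp_force: 0.7
```

{"name": "carry_out", "arguments": {"plan": [[[0, 0, -0.002, 0, 0, 0, 0], [0, 0, -0.004, 0, 0, 0, 0], [0, 0, -0.006, 0, 0, 0, 0], [0, 0, -0.006, 0, 0, 0, 0], [0, 0, -0.006, 0, 0, 0, 0]]]}}

```text
time_s: 3.95
eef_pos: [0.472, 0.3389, 0.0444]
eef_rot: [-0.0, 0.992, 0.128, 0.0]
wrist_force: [0.8, 1.1, 4.6]
opening: 0.001
grasp_force: 2.1
```

{"name": "carry_out", "arguments": {"plan": [[[0, 0, -0.001, 0, 0, 0, 0], [0, 0, -0.002, 0, 0, 0, 0], [0, 0, -0.003, 0, 0, 0, 0], [0, 0, -0.003, 0, 0, 0, 0], [0, 0, -0.003, 0, 0, 0, 0]]]}}

```text
time_s: 4.37
eef_pos: [0.472, 0.339, 0.0427]
eef_rot: [-0.0, 0.992, 0.128, 0.001]
wrist_force: [-3.1, -1.4, 14.3]
opening: 0.006
grasp_force: 7.4
```

Bottomed out with 14 N. Next I let the button up, and then travel to the loaf while turning.

{"name": "carry_out", "arguments": {"plan": [[[0, 0, 0.03, 0, 0, 0, 0], [0, 0, 0.07, 0, 0, 0, 0], [0, 0, 0.11, 0, 0, 0, 0], [0, 0, 0.15, 0, 0, 0, 0], [0, 0, 0.19, 0, 0, 0, 0]]]}}

```text
time_s: 4.78
eef_pos: [0.4704, 0.3382, 0.2318]
eef_rot: [0.0, 0.992, 0.128, -0.001]
wrist_force: [1.1, -0.1, -0.3]
opening: 0.003
grasp_force: 0.0
```

{"name": "carry_out", "arguments": {"plan": [[[0.001, -0.034, 0, 0, 0, -0.026, 0.2], [0.002, -0.068, 0, 0, 0, -0.052, 0.4], [0.004, -0.102, 0, 0, 0, -0.078, 0.6], [0.006, -0.136, 0, 0, 0, -0.104, 0.8], [0.008, -0.17, 0, 0, 0, -0.13, 1]]]}}

```text
time_s: 5.2
eef_pos: [0.4784, 0.1673, 0.2302]
eef_rot: [0.0, 0.998, 0.063, -0.001]
wrist_force: [1.0, -0.3, -0.3]
opening: 0.711
grasp_force: 0.0
```

{"name": "carry_out", "arguments": {"plan": [[[0.001, -0.034, 0, 0, 0, -0.026, 1], [0.002, -0.068, 0, 0, 0, -0.052, 1], [0.004, -0.102, 0, 0, 0, -0.078, 1], [0.006, -0.136, 0, 0, 0, -0.104, 1], [0.008, -0.17, 0, 0, 0, -0.13, 1]]]}}

```text
time_s: 5.62
eef_pos: [0.4865, -0.0027, 0.2302]
eef_rot: [-0.0, 1.0, -0.003, -0.001]
wrist_force: [0.6, -0.8, -0.5]
opening: 1.001
grasp_force: 0.0
```

{"name": "carry_out", "arguments": {"plan": [[[0.001, -0.034, 0, 0, 0, -0.026, 1], [0.002, -0.068, 0, 0, 0, -0.052, 1], [0.004, -0.102, 0, 0, 0, -0.078, 1], [0.006, -0.136, 0, 0, 0, -0.104, 1], [0.008, -0.17, 0, 0, 0, -0.13, 1]]]}}

```text
time_s: 6.03
eef_pos: [0.4946, -0.1726, 0.2301]
eef_rot: [-0.001, 0.998, -0.068, -0.001]
wrist_force: [0.4, 0.5, -0.7]
opening: 0.998
grasp_force: 0.0
```

{"name": "carry_out", "arguments": {"plan": [[[0.001, -0.034, 0, 0, 0, -0.026, 1], [0.002, -0.068, 0, 0, 0, -0.052, 1], [0.004, -0.102, 0, 0, 0, -0.078, 1], [0.008, -0.136, 0, 0, 0, -0.104, 1], [0.009, -0.157, 0, 0, 0, -0.124, 1]]]}}

```text
time_s: 6.45
eef_pos: [0.5037, -0.3311, 0.2298]
eef_rot: [-0.0, 0.991, -0.13, -0.001]
wrist_force: [0.3, -0.7, 0.8]
opening: 0.999
grasp_force: 0.0
```

```bash
python3 - <<'E'
from m import *
np.set_printoptions(precision=4,suppress=True)
o=get_obs();print(o['eef_pos'],o['eef_rot'],o['wrist_force'],o['opening'])
c=shot('wrist','w3');P=cloud(c)
k=blob(c,'brown',(0,0,640,480),9);m=np.zeros((480,640),np.uint8);cv2.drawContours(m,[k],-1,1,-1)
print(cv2.boundingRect(k),cv2.minAreaRect(k)); X=P[m>0]
print(np.percentile(X[:,2],[2,50,98])); zt=np.percentile(X[:,2],95)
T=X[X[:,2]>zt-.008];print(np.median(T,0),cv2.minAreaRect((T[:,:2]*1000).astype(np.float32)))
E
```

```text
[ 0.5037 -0.3311  0.2298] [-0.0002  0.9915 -0.1303 -0.0008] [ 0.2518 -0.6728  0.8214] 0.998574784176669
(277, 110, 79, 183) ((316.0, 201.0), (182.0, 78.0), 90.0)
[0.0702 0.0805 0.0831]
[ 0.5155 -0.3321  0.0809] ((508.70489501953125, -330.7653503417969), (49.223976135253906, 139.67745971679688), 76.23866271972656)
```

View pics/w3.png

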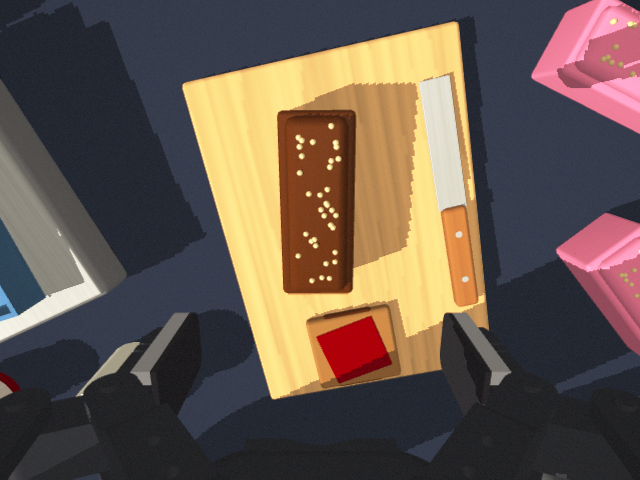

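The wrist view shows the loaf (316,200) centred between the open fingers and square to them. The knife (445,190) and slice (353,348) are clear, so I descend.

{"name": "carry_out", "arguments": {"plan": [[[0.003, 0, -0.03, 0, 0, 0, 1], [0.003, 0, -0.06, 0, 0, 0, 1], [0.003, 0, -0.09, 0, 0, 0, 1], [0.003, 0, -0.115, 0, 0, 0, 1], [0.003, 0, -0.13, 0, 0, 0, 1]]]}}

```text
time_s: 6.92
eef_pos: [0.5052, -0.3259, 0.0965]
eef_rot: [-0.002, 0.992, -0.129, -0.003]
wrist_force: [-1.5, 0.0, -0.3]
opening: 0.998
grasp_force: 0.0
```

{"name": "carry_out", "arguments": {"plan": [[[0, 0, -0.02, 0, 0, 0, 1], [0, 0, -0.04, 0, 0, 0, 1], [0, 0, -0.06, 0, 0, 0, 1], [0, 0, -0.072, 0, 0, 0, 1], [0, 0, -0.072, 0, 0, 0, 1]]]}}

```text
time_s: 7.33
eef_pos: [0.5051, -0.3258, 0.0252]
eef_rot: [-0.002, 0.992, -0.129, -0.003]
wrist_force: [-0.5, 0.9, -0.5]
opening: 1.001
grasp_force: 0.0
```

```bash
python3 - <<'E'
from m import *
o=get_obs();print(o['eef_pos'],o['wrist_force'],o['opening'])
c=shot('wrist','w4')
E
```

```text
[ 0.50507423 -0.32579029  0.02522618] [-0.49448271  0.87818701 -0.51826327] 1.0011150082087066
```

View pics/w4.png

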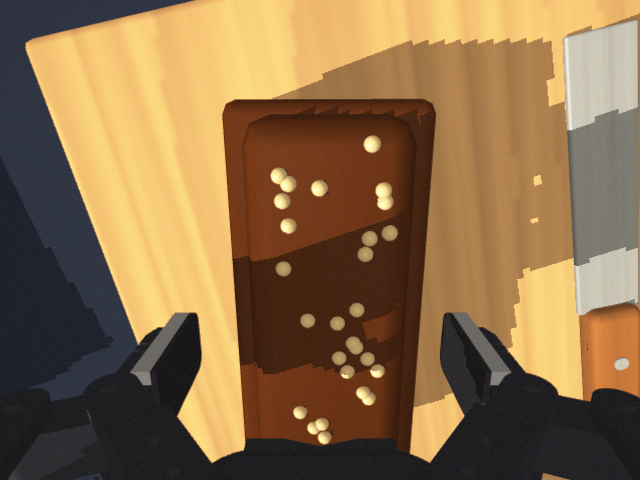

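The loaf (328 px centre) sits between the pads at 195 and 445, and the fingertips are lower than its shoulders. I close and lift a little.

{"name": "carry_out", "arguments": {"plan": [[[0, 0, 0, 0, 0, 0, 0.3], [0, 0, 0, 0, 0, 0, 0.3], [0, 0, 0, 0, 0, 0, 0.3], [0, 0, 0, 0, 0, 0, 0.3], [0, 0, 0, 0, 0, 0, 0.3]]]}}

```text
time_s: 7.8
eef_pos: [0.5086, -0.3295, 0.0311]
eef_rot: [0.001, 0.992, -0.129, 0.001]
wrist_force: [-0.8, -0.5, 5.6]
opening: 0.683
grasp_force: 67.9
```

{"name": "carry_out", "arguments": {"plan": [[[0, 0, 0, 0, 0, 0, 0.3], [0, 0, 0, 0, 0, 0, 0.3], [0, 0, 0.01, 0, 0, 0, 0.3], [0, 0, 0.02, 0, 0, 0, 0.3], [0, 0, 0.03, 0, 0, 0, 0.3]]]}}

```text
time_s: 8.22
eef_pos: [0.5071, -0.3278, 0.0596]
eef_rot: [-0.0, 0.992, -0.129, -0.0]
wrist_force: [-0.3, -0.7, -5.0]
opening: 0.686
grasp_force: 66.7
```

Lifted: the wrist force dropped about 5 N, and the opening is 58 mm. I carry it to above the dish.

{"name": "carry_out", "arguments": {"plan": [[[0, 0, 0.025, 0, 0, 0, 0.3], [0, 0, 0.055, 0, 0, 0, 0.3], [0, 0, 0.085, 0, 0, 0, 0.3], [0.003, 0.012, 0.115, 0, 0, 0.02, 0.3], [0.01, 0.04, 0.135, 0, 0, 0.05, 0.3]]]}}

```text
time_s: 8.63
eef_pos: [0.5178, -0.2915, 0.1985]
eef_rot: [0.002, 0.994, -0.105, 0.002]
wrist_force: [1.1, -0.8, -3.4]
opening: 0.685
grasp_force: 66.7
```

{"name": "carry_out", "arguments": {"plan": [[[0.007, 0.03, 0, 0, 0, 0.03, 0.3], [0.014, 0.06, 0, 0, 0, 0.06, 0.3], [0.021, 0.09, 0, 0, 0, 0.09, 0.3], [0.028, 0.12, 0, 0, 0, 0.12, 0.3], [0.035, 0.148, 0, 0, 0, 0.15, 0.3]]]}}

```text
time_s: 9.05
eef_pos: [0.5523, -0.1384, 0.1949]
eef_rot: [-0.0, 1.0, -0.028, 0.0]
wrist_force: [0.6, -0.5, -5.4]
opening: 0.687
grasp_force: 66.7
```

{"name": "carry_out", "arguments": {"plan": [[[0.007, 0.03, 0, 0, 0, 0.03, 0.3], [0.014, 0.06, 0, 0, 0, 0.06, 0.3], [0.021, 0.09, 0, 0, 0, 0.09, 0.3], [0.027, 0.11, 0, 0, 0, 0.119, 0.3], [0.029, 0.12, 0, 0, 0, 0.119, 0.3]]]}}

```text
time_s: 9.47
eef_pos: [0.5817, -0.0172, 0.1948]
eef_rot: [-0.0, 0.999, 0.032, 0.0]
wrist_force: [-0.4, 0.6, -3.0]
opening: 0.682
grasp_force: 66.7
```

```bash
python3 - <<'E'
from m import *
np.set_printoptions(precision=4,suppress=True)
o=get_obs();print(o['eef_pos'],o['eef_rot'],o['wrist_force'],o['opening'])
c=shot('wrist','w5');P=cloud(c)
k=blob(c,'blue',(0,0,640,480),5);m=np.zeros((480,640),np.uint8);cv2.drawContours(m,[k],-1,1,-1)
print(cv2.boundingRect(k)); X=P[m>0];print(np.percentile(X[:,2],[2,50,98]))
E
```

```text
[ 0.5817 -0.0172  0.1948] [-0.0004  0.9995  0.0323  0.0003] [-0.3533  0.5901 -3.001 ] 0.6819030200198792
(229, 75, 199, 227)
[0.0729 0.0751 0.1055]
```

View pics/w5.png

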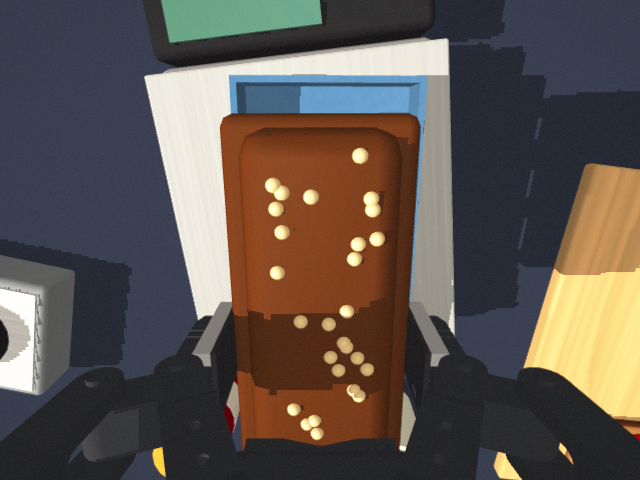

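The loaf is square above the dish; the dish's far rim spans (230,76) to (427,76). A quick offset computation before lowering.

```bash
python3 - <<'E'
from m import *
np.set_printoptions(precision=4,suppress=True)
c=dict(np.load('pics/w5.npz'));P=cloud(c)
A=onz(c,229.5,76,.104);B=onz(c,427.5,76,.104);print('rim far corners',A,B,np.linalg.norm(A-B))
d=np.array([np.cos(.061),np.sin(.061),0]);print('dish c',(A+B)/2-.095*d)
print('loaf z',P[122,320],P[150,230],P[150,320],P[250,320])
zs=.195-.029+.072; zs=P[150,230][2]
A=onz(c,221,118,zs);B=onz(c,420,118,zs);print('loaf far',A,B,np.linalg.norm(A-B),'c',(A+B)/2-.075*d)
E
```

```text
rim far corners [0.6742 0.0407 0.104 ] [ 0.6816 -0.0735  0.104 ] 0.11446523949366272
dish c [ 0.583  -0.0222  0.104 ]
loaf z [ 0.6535 -0.0132  0.2352] [0.6439 0.0128 0.2352] [ 0.6463 -0.0137  0.2449] [ 0.6178 -0.0155  0.2451]
loaf far [0.6527 0.0154 0.2352] [ 0.6565 -0.0419  0.2352] 0.057403665359210904 c [ 0.5797 -0.0179  0.2352]
```

{"name": "carry_out", "arguments": {"plan": [[[0.001, -0.002, -0.015, 0, 0, 0, 0.3], [0.002, -0.004, -0.035, 0, 0, 0, 0.3], [0.002, -0.004, -0.055, 0, 0, 0, 0.3], [0.002, -0.004, -0.07, 0, 0, 0, 0.3], [0.002, -0.004, -0.08, 0, 0, 0, 0.3]]]}}

```text
time_s: 9.93
eef_pos: [0.5822, -0.025, 0.1124]
eef_rot: [-0.0, 1.0, 0.03, -0.001]
wrist_force: [-0.1, 0.1, -6.2]
opening: 0.685
grasp_force: 66.7
```

{"name": "carry_out", "arguments": {"plan": [[[0, 0, -0.005, 0, 0, 0, 0.3], [0, 0, -0.01, 0, 0, 0, 0.3], [0, 0, -0.014, 0, 0, 0, 0.3], [0, 0, -0.018, 0, 0, 0, 0.3], [0, 0, -0.02, 0, 0, 0, 0.3]]]}}

```text
time_s: 10.35
eef_pos: [0.5838, -0.0245, 0.0943]
eef_rot: [0.0, 1.0, 0.03, 0.0]
wrist_force: [-0.1, 0.3, -4.3]
opening: 0.685
grasp_force: 66.7
```

{"name": "carry_out", "arguments": {"plan": [[[0, 0, -0.001, 0, 0, 0, 0.3], [0, 0, -0.002, 0, 0, 0, 0.3], [0, 0, -0.003, 0, 0, 0, 0.3], [0, 0, -0.004, 0, 0, 0, 0.3], [0, 0, -0.005, 0, 0, 0, 0.3]]]}}

```text
time_s: 10.77
eef_pos: [0.5837, -0.0243, 0.0892]
eef_rot: [0.0, 1.0, 0.03, 0.0]
wrist_force: [-0.7, 0.2, -5.0]
opening: 0.686
grasp_force: 66.7
```

{"name": "carry_out", "arguments": {"plan": [[[0, 0, -0.001, 0, 0, 0, 0.3], [0, 0, -0.002, 0, 0, 0, 0.3], [0, 0, -0.003, 0, 0, 0, 0.3], [0, 0, -0.003, 0, 0, 0, 0.3], [0, 0, -0.003, 0, 0, 0, 0.3]]]}}

```text
time_s: 11.18
eef_pos: [0.5836, -0.0243, 0.0871]
eef_rot: [0.0, 1.0, 0.03, 0.0]
wrist_force: [-5.9, 1.0, 5.3]
opening: 0.684
grasp_force: 67.9
```

The loaf touches the dish floor (force went from -5 to +5 N). I release with a small opening, then rise.

{"name": "carry_out", "arguments": {"plan": [[[0, 0, 0.001, 0, 0, 0, 0.7], [0, 0, 0.001, 0, 0, 0, 0.75], [0, 0, 0.001, 0, 0, 0, 0.8], [0, 0, 0.001, 0, 0, 0, 0.84], [0, 0, 0.001, 0, 0, 0, 0.84]]]}}

```text
time_s: 11.6
eef_pos: [0.5839, -0.0244, 0.0873]
eef_rot: [0.0, 1.0, 0.03, 0.0]
wrist_force: [-0.4, -0.3, -0.3]
opening: 0.843
grasp_force: 0.0
```

{"name": "carry_out", "arguments": {"plan": [[[0, 0, 0.005, 0, 0, 0, 0.84], [0, 0, 0.015, 0, 0, 0, 0.84], [0, 0, 0.03, 0, 0, 0, 0.84], [0, 0, 0.05, 0, 0, 0, 0.84], [0, 0, 0.08, 0, 0, 0, 0.84]]]}}

```text
time_s: 12.02
eef_pos: [0.582, -0.024, 0.1666]
eef_rot: [-0.001, 1.0, 0.03, -0.002]
wrist_force: [0.6, -0.5, -0.4]
opening: 0.843
grasp_force: 0.0
```

{"name": "carry_out", "arguments": {"plan": [[[0, 0, 0.03, 0, 0, 0, 0.84], [0, 0, 0.06, 0, 0, 0, 0.84], [0, 0, 0.08, 0, 0, 0, 0.84], [-0.01, 0.02, 0.09, 0, 0, 0, 0.84], [-0.02, 0.05, 0.09, 0, 0, 0, 0.6]]]}}

```text
time_s: 12.43
eef_pos: [0.5656, 0.0239, 0.262]
eef_rot: [0.001, 1.0, 0.029, 0.004]
wrist_force: [1.2, 0.1, -0.3]
opening: 0.715
grasp_force: 0.0
```

```bash
python3 - <<'E'
from m import *
np.set_printoptions(precision=4,suppress=True)
o=get_obs();print(o['eef_pos'],o['eef_rot'],o['wrist_force'],o['opening'])
c=shot('wrist','w6');P=cloud(c)
for n,lo in(('brown',.13),('blue',0)):
    k=blob(c,n,(0,0,640,480),9);m=np.zeros((480,640),np.uint8);cv2.drawContours(m,[k],-1,1,-1)
    X=P[m>0];print(n,cv2.boundingRect(k),np.percentile(X[:,2],[2,50,98]))
    if lo:
        T=X[X[:,2]>lo];print(np.median(T,0),cv2.minAreaRect((T[:,:2]*1000).astype(np.float32)))
E
```

```text
[0.5656 0.0239 0.262 ] [0.0011 0.9996 0.0287 0.0037] [ 1.2035  0.1433 -0.3285] 0.7147772070721081
brown (342, 95, 91, 201) [0.1063 0.1365 0.1391]
[ 0.5912 -0.0237  0.137 ] ((583.5321044921875, -13.376838684082031), (140.34129333496094, 74.93516540527344), 3.8032805919647217)
blue (304, 66, 158, 240) [0.0731 0.1048 0.1387]
```

View pics/w6.png

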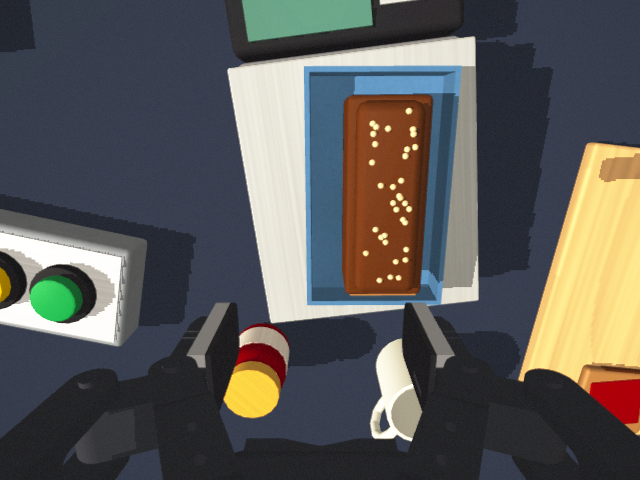

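The loaf lies flat and upright inside the dish (388,195), with its top at 0.137 as expected, and the dish is still on the pan. Green is next, at (57,298).

{"name": "carry_out", "arguments": {"plan": [[[-0.015, 0.036, 0, 0, 0, 0, 0.4], [-0.03, 0.073, 0, 0, 0, 0, 0.2], [-0.046, 0.11, 0, 0, 0, 0, 0], [-0.062, 0.147, 0, 0, 0, 0, 0], [-0.078, 0.184, 0, 0, 0, 0, 0]]]}}

```text
time_s: 12.9
eef_pos: [0.4846, 0.2112, 0.2581]
eef_rot: [-0.0, 1.0, 0.03, 0.001]
wrist_force: [1.1, 0.7, 0.4]
opening: 0.003
grasp_force: 0.0
```

{"name": "carry_out", "arguments": {"plan": [[[-0.014, 0.034, 0, 0, 0, 0, 0], [-0.026, 0.063, 0, 0, 0, 0, 0], [-0.026, 0.063, -0.035, 0, 0, 0, 0], [-0.026, 0.063, -0.07, 0, 0, 0, 0], [-0.026, 0.063, -0.1, 0, 0, 0, 0]]]}}

```text
time_s: 13.32
eef_pos: [0.4591, 0.2737, 0.1567]
eef_rot: [-0.0, 1.0, 0.032, 0.001]
wrist_force: [1.1, 0.4, -0.6]
opening: 0.0
grasp_force: 0.0
```

{"name": "carry_out", "arguments": {"plan": [[[0, 0, -0.03, 0, 0, 0, 0], [0, 0, -0.055, 0, 0, 0, 0], [0, 0, -0.07, 0, 0, 0, 0], [0, 0, -0.075, 0, 0, 0, 0], [0, 0, -0.075, 0, 0, 0, 0]]]}}

```text
time_s: 13.73
eef_pos: [0.4587, 0.2724, 0.0813]
eef_rot: [0.0, 1.0, 0.03, -0.001]
wrist_force: [0.3, -0.1, 0.8]
opening: -0.002
grasp_force: 0.0
```

```bash
python3 - <<'E'
from m import *
o=get_obs();print(o['eef_pos'],o['wrist_force'])
c=shot('wrist','w7')
for n in('yellow','green','red'):
    try: e=cv2.fitEllipse(blob(c,n,(0,0,640,480)));print(n,e,onz(c,*e[0],.066))
    except Exception as x: print(n,'none')
E
```

```text
[0.45874468 0.27243913 0.08132731] [ 0.2529555  -0.13555977  0.82247049]
yellow ((176.33914184570312, 247.8091583251953), (85.23639678955078, 95.5859375), 124.15633392333984) [0.4706261 0.3385608 0.066    ]
green ((325.562255859375, 270.3848571777344), (81.0510482788086, 97.60870361328125), 92.76256561279297) [0.46373182 0.26953572 0.066     ]
red ((30.975297927856445, 215.542724609375), (73.03482818603516, 102.03074645996094), 167.20729064941406) [0.48191968 0.40284456 0.066     ]
```

Over the green cap; press.

{"name": "carry_out", "arguments": {"plan": [[[0.001, -0.001, -0.01, 0, 0, 0, 0], [0.001, -0.001, -0.018, 0, 0, 0, 0], [0.001, -0.001, -0.024, 0, 0, 0, 0], [0.001, -0.001, -0.03, 0, 0, 0, 0], [0.001, -0.001, -0.034, 0, 0, 0, 0]]]}}

```text
time_s: 14.2
eef_pos: [0.4605, 0.2717, 0.0476]
eef_rot: [0.0, 1.0, 0.03, -0.0]
wrist_force: [-1.5, 0.1, 2.1]
opening: -0.001
grasp_force: 1.4
```

{"name": "carry_out", "arguments": {"plan": [[[0, 0, -0.002, 0, 0, 0, 0], [0, 0, -0.004, 0, 0, 0, 0], [0, 0, -0.006, 0, 0, 0, 0], [0, 0, -0.007, 0, 0, 0, 0], [0, 0, -0.007, 0, 0, 0, 0]]]}}

```text
time_s: 14.62
eef_pos: [0.4606, 0.2717, 0.0427]
eef_rot: [0.0, 1.0, 0.031, -0.0]
wrist_force: [-6.6, -2.7, 16.3]
opening: 0.005
grasp_force: 7.8
```

Bottomed out (16 N). I rise and check with the top camera.

{"name": "carry_out", "arguments": {"plan": [[[0, 0, 0.02, 0, 0, 0, 0], [0, 0, 0.05, 0, 0, 0, 0], [0, 0, 0.09, 0, 0, 0, 0], [0, 0, 0.13, 0, 0, 0, 0], [0, 0, 0.16, 0, 0, 0, 0]]]}}

```text
time_s: 15.03
eef_pos: [0.4612, 0.272, 0.2044]
eef_rot: [-0.0, 1.0, 0.03, 0.001]
wrist_force: [1.5, -0.3, 0.1]
opening: 0.003
grasp_force: 0.0
```

{"name": "carry_out", "arguments": {"plan": [[[0, 0, 0.01, 0, 0, 0, 0], [0, 0, 0.01, 0, 0, 0, 0], [0, 0, 0.01, 0, 0, 0, 0], [0, 0, 0.01, 0, 0, 0, 0], [0, 0, 0.01, 0, 0, 0, 0]]]}}

```text
time_s: 15.45
eef_pos: [0.4591, 0.2712, 0.2085]
eef_rot: [0.001, 1.0, 0.03, -0.002]
wrist_force: [0.5, -0.2, -1.4]
opening: -0.003
grasp_force: 0.0
```

```bash
python3 - <<'E'
from m import *
o=get_obs();print(o['time_s'],o['eef_pos'],o['wrist_force'])
c=shot('wrist','w8');P=cloud(c)
for n in('yellow','green','red'):
    k=blob(c,n,(0,0,640,480));m=np.zeros((480,640),np.uint8);cv2.drawContours(m,[k],-1,1,-1)
    print(n,np.median(P[cv2.erode(m,np.ones((9,9)))>0],0).round(4))
s=shot('scene','s9');k=blob(s,'brown',(305,180,375,295),5);g=np.array([onz(s,*p[0],.137)[:2]*1000 for p in k],np.float32);print(cv2.minAreaRect(k),cv2.minAreaRect(g))
print(hand_in())
E
```

```text
15.45 [0.45912397 0.27123179 0.20851669] [ 0.52271254 -0.15422807 -1.3725206 ]
yellow [0.4725 0.3364 0.0722]
green [0.4622 0.2696 0.0722]
red [0.4841 0.4024 0.0722]
((339.59832763671875, 248.58197021484375), (58.66715621948242, 26.074295043945312), 84.80557250976562) ((606.2062377929688, -24.41098403930664), (178.16848754882812, 59.32777404785156), 3.568758726119995)
the job is handed in; nothing more can be done
None
```

The job is handed in (no verdict was shown): yellow and green were each pushed to the stop and all three caps read level again, the loaf was set upright in the dish on the pan, and red was never touched, all in about 15.5 s.

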